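# Reset the tripped bench power unit under its push-latch cover

## Robot

A 6-joint arm with a two-finger parallel gripper is mounted at the origin on the work surface. World frame = base frame: x ahead of the robot, y to its left, z up, the work surface at z = 0. Lengths are in m, angles in rad, forces in N, time in s.
With the tool pointing down it reaches from about 0.35 to 0.775 m from the base axis. Payload 5.5 kg.
Tool frame: the origin (TCP) lies on the centre line of the jaws, within the pads' length; the fingertips stand 11 mm ahead of it and the grasp point (between the pads) lies 8 mm behind it (env.nose_length is the distance from the TCP to the fingertips, in m); x points along the fingers, z is the direction in which the jaws open and shut, and the axes are right-handed (so a half turn about x gives the same grasp; the last joint's range is limited). The gripper opens to 85 mm and grips with 20 to 120 N. Pads are 22 mm wide; open, the fingers measure 114 mm over their backs; the gripper's body (76 mm by 85 mm) begins 54 mm behind the grasp point. The pads swing forward as they close: fully open they stand 13 mm farther back than shut.
Start: joints at [-1.263, 0.313, 0.046, 1.304, 0, 1.431], TCP at [0.249, -0.518, 0.242] pointing down, gripper open.
Joint ranges: [-2.76, 2.76], [-0.86, 1.69], [-1.03, 1.26], [-2.2, 2.34], [-1.47, 1.5], [-3.14, 3.14]. Speed limits (rad/s): [2.57, 2.57, 3.14, 3.14, 3.14, 3.14].

## Interface

Orientations are given as a unit quaternion [w, x, y, z].
In Python, from workcell import env gives the robot as it stands. The module is installed in compiled form; this text tells all that it offers.
- The arm moves only by the tool step_arm, never from a script. Its argument "moves" is a list that holds one entry, the list of rows, each a list of 7 numbers: the turn, a rotation vector about the tool's x, y, z in rad, then the shift along the tool's x, y, z in m, then the opening, from 0 (shut) to 1 (fully open). In form: [[[rx, ry, rz, tx, ty, tz, grip], ...]]. A call has 1 to 12 rows; each row is the pose to reach, as a shift and turn from the pose measured when the call began, along the tool's axes at that moment; what a row does not reach only later rows make up. A row lasts 1/10 s, in which the tool goes at most 50 mm and 8.59 degrees, less where a joint would pass 70% of its speed; a pose out of reach is approached as far as the arm can. A call with a gripper value outside its range is refused whole. The fingers move at their own pace and stop on an object; "force" is the grip in N (left out, the last holds). Time passes only in rows, so rows that repeat a pose let the fingers close. It gives the time, the measured TCP pose, the force and the opening at its end, in the units of the state.
- env.get_state(): the state, without advancing time (a new reading comes with each control period).
- env.read_camera(name): name is "side" or "top"; returns (picture, depth): 420x560x3 uint8, red, green, blue; 420x560 float32, m along the optical axis (not along the pixel's ray), 0 where there is no reading.
- env.get_calibration(name): a dict with "mtx" (3x3 intrinsics, pixels), "camera_from_world" (4x4, takes a point from world to camera coordinates). Camera axes: x right, y down, z forward; pixel columns grow to the right and rows downward; lengths in m; the calibration is good to about 2 mm. A picture is of the moment at which its call begins. get_calibration takes no time and is no camera call.
- env.hand_in(): hands the job in, once; it reports no verdict.
Trained networks look in the newest picture that a camera, given by its name, has taken for a name from the list of things; names that differ only in an ending like _2 or _b are one class to them, and where a whole thing is asked for, a point or a joint stands for the part that bears it (a point fixed in the world has none). Each returns a list of dicts, best first, with "confidence" (0 to 1); they miss things now and then, are a little off and sometimes report something else, mostly with a low value. They report only what shows in the picture. A call takes as long as a camera call.
- env.boxes_of(camera, thing): "uv" ([column, row] in pixels, amid what is visible of it).
- env.silhouettes(camera, thing): "mask" (420x560 bool, what is visible of it) and "uv" ([column, row] in pixels, amid what is visible of it).
The state is a dict: "clock": time; "joint_pos": joint angles; "qvel": joint speeds; "tau": joint torques, N m; "tcp_pos": TCP position; "orientation": TCP orientation; "wrist_force": force on the tool from outside, world axes, zero at the start; "ft_torque": the same for the moment, N m; "finger_gap": finger opening in m.
Only numpy, scipy, OpenCV 4.12 (cv2) and the standard library are available. Lean on these libraries where they do the work, as an engineer would, in place of code of your own. Each camera call takes 0.05 s, during which the arm holds its last target.

## Task

The power unit on the lab bench has tripped. Press the free edge of its cover in so that the push-latch pops it open, press the round button underneath all the way in (leave the square button alone), then push the cover down again and press it in so that it latches shut, flush with the top of the unit. It is all done by pushing with the fingertips: pick nothing up, and leave the other things on the bench and on the unit where they are.

Things in the scene. Friction and masses are not known exactly. Their poses are not given: they have to be found in the camera images.
- unit: Bench power unit: grey box fixed to the bench, 160 (x) x 240 (y) x 75 mm high. Origin: centre of its underside; z up; -x is its front, turned roughly to the robot. In its flat top is a recess 80 (x) x 126 (y) mm, centred on the origin, floor 44 mm above the bench; the cover closes it.
- cover (a joint): Grey plastic cover in the unit's top, 72 (x) x 122 (y) x 5 mm, hinged along its far (+x) edge. Value in rad: 0 = latched shut, flush with the unit's top; positive = open, swinging up and away from the front; -0.09 = pressed in to its stop (6.4 mm at the free edge). Popped open it rests nearly upright at about 1.47 (84 degrees), free edge 143 mm above the bench; it gives further back, to 1.6, and springs back.
- cover_press (a point): Where to press: on the cover's outer (top) face, midway along y, 60 mm from the hinge axis, 11 mm from the free edge (three moulded ridges); moves with the cover. Push-push latch: press in to the stop (2 to 4 N; trips at about -0.06 rad) and let go, and a weak spring swings it fully up in about 2 s: keep out of its swing. Every full press of the latched cover opens it.
- cover_hinge (a point): Middle of the cover's hinge axis, fixed in the unit 36 mm along its x, 72.5 mm above the bench; axis along the unit's y. To close, push from behind on the outer face, over and down (2 to 6 N), on past 0 to the stop, and let go: it comes back to 0 and stays latched. Not pressed far enough, it swings open again.
- round_button_top (a point): Centre of the top of the round button: white, 24 mm across, standing in the recess under the cover 20 mm in front of the unit's centre and 30 mm to its +y side, top 60 mm above the bench (15 mm below the unit's top).
- round_button (a joint): How far the round button is pressed, m: 0 = out, 0.005 = fully in (2 N to start, 4 N fully in); springs back.
- square_button_top (a point): Centre of the top of the square button: white, 22 x 22 mm, same height and same distance in front, but 30 mm to the unit's -y side. Not to be pressed.
- square_button (a joint): How far the square button is pressed, m: 0 = out, 0.005 = fully in. Leave at 0.
- beaker: Bystander: glass beaker, 68 mm across, 85 mm high, on the bench at the unit's +y side. Origin: centre of its underside.
- jar: Bystander: closed white jar, 54 mm across, 75 mm high, on the bench at the unit's -y side. Origin: centre of its underside.
- core_plug: Bystander: small upright stone plug, 25 mm across, 30 mm high, standing on the unit's top on the -y side of the cover. Origin: centre of its underside.
- core_long: Bystander: stone drill core, 40 mm across, 140 mm long, lying in front of the unit. Origin: on its underside, mid length.
- pebble: Bystander: dark pebble, 50 x 36 x 28 mm, on the bench in front of the unit. Origin: centre of its underside.
- caliper: Bystander: flat steel caliper, 190 mm long, up to 60 mm wide, 8 mm thick, lying on the bench behind the unit. Origin: middle of its underside.

How it is judged:
On the way, in this order (a step that is already met when the one before it is completed fails the run):
1. the cover is pressed in (value of joint cover below -0.045 rad and value of joint round_button below 0.002 m).
2. the cover has popped open (value of joint cover above 0.9 rad), for 0.2 s.
3. the round button is pressed all the way in with the cover open (value of joint round_button above 0.0038 m and value of joint cover above 0.6 rad), for 0.04 s.
At the end, for the whole second after the job is handed in: The cover is latched shut on its own, within 0.02 rad of flush and at rest, and the round button is out again (less than 1.5 mm in) (value of joint cover between -0.02 and 0.02 rad and velocity of joint cover between -0.05 and 0.05 rad/s and value of joint round_button below 0.0015 m); the robot touches nothing.
It fails at once if the square button is pressed (over 2.5 mm) (value of joint square_button above 0.0025 m).
It fails at once if the beaker, jar, stone plug, drill core, pebble or caliper is lifted, carried or shoved more than 20 mm (distance of any of beaker, jar, core_plug, core_long, pebble, caliper from where it was at the start of the episode above 0.02 m).
It also fails if it takes over 51 s, if anything falls off the work surface, if the arm or the gripper's body presses on something with over 40 N, if the wrist force passes 120 N, or if a joint passes its speed limit or range.

## Working session

There is one attempt and no reset: what is moved stays moved. The work goes in short steps, Python scripts to look and compute and a tool call to move; the robot and the scene stay as the last step left them, time stands still between calls to the robot, and variables do not carry over. Pictures are saved under pics/ and viewed, and the job is handed in when it is done.

Besides the shell and the picture viewer there is one more tool, called after "Emit:" as name(argument=value, ...), one argument or row to a line, values as JSON. step_arm: Moves the arm, as the interface text tells. Its arguments: {"type":"object","properties":{"moves":{"type":"array","items":{"type":"array","items":{"type":"array","items":{"type":"number"}}}},"force":{"type":"number"}},"required":["moves"]}

```bash
mkdir -p pics
cat > h.py <<'E'
import numpy as np, cv2
from workcell import env
from scipy.spatial.transform import Rotation as R
def cal(n):
    c=env.get_calibration(n); return np.array(c["mtx"]),np.array(c["camera_from_world"])
def cloud(n,d):
    K,T=cal(n); v,u=np.mgrid[:d.shape[0],:d.shape[1]]
    p=np.stack([(u-K[0,2])/K[0,0]*d,(v-K[1,2])/K[1,1]*d,d],-1)
    return (p-T[:3,3])@T[:3,:3]
def proj(n,P):
    K,T=cal(n); q=np.asarray(P)@T[:3,:3].T+T[:3,3]; q=q@K.T; return q[...,:2]/q[...,2:]
def snap(n,f):
    im,d=env.read_camera(n); cv2.imwrite('pics/'+f,im[...,::-1]); return im,d
def totool(dw):
    s=env.get_state(); r=R.from_quat(np.roll(s['orientation'],-1)); return r.inv().apply(dw)
def st():
    s=env.get_state(); print({k:np.round(s[k],4).tolist() for k in ['clock','joint_pos','tcp_pos','orientation','wrist_force','finger_gap']}); return s
E
python3 - <<'E'
from h import *
np.set_printoptions(precision=4,suppress=True)
s=st(); print(R.from_quat(np.roll(s['orientation'],-1)).as_matrix(), env.nose_length)
for n in ['top','side']:
    im,d=snap(n,n+'0.png'); C=cloud(n,d)
    for t in ['unit','cover','cover_press','cover_hinge','beaker','jar','core_plug','core_long']:
        for m in env.silhouettes(n,t)[:2]:
            k=m['mask']&(d>0); P=C[k]
            print(n,t,m['confidence'],np.round(m['uv']),k.sum(),np.median(P,0) if len(P) else '')
    np.save(n+'0.npy',C)
    print(cal(n)[1])
E
```

```text
{'clock': 0.0, 'joint_pos': [-1.2626, 0.314, 0.045, 1.3036, 0.0, 1.4312], 'tcp_pos': [0.2488, -0.5179, 0.2414], 'orientation': [0.5981, 0.3769, 0.599, -0.3761], 'wrist_force': [0.6287, -0.6507, -0.6644], 'finger_gap': 0.0854}
[[-0.0005  0.9014  0.433 ]
 [ 0.0017  0.433  -0.9014]
 [-1.      0.0003 -0.0018]] 0.011
top unit 0.81 [284. 203.] 7266 [0.5602 0.0481 0.0753]
top cover 0.93 [285. 197.] 1652 [0.5674 0.045  0.0757]
top cover 0.24 [283. 201.] 7193 [0.5603 0.0481 0.0753]
top cover_press 0.95 [287. 197.] 1686 [0.5674 0.0455 0.0757]
top cover_hinge 0.71 [327. 197.] 112 [ 0.5632 -0.051   0.1044]
top cover_hinge 0.57 [284. 200.] 7317 [0.5599 0.0467 0.0753]
top beaker 0.64 [199. 195.] 697 [0.5957 0.2577 0.039 ]
top jar 0.68 [368. 215.] 491 [ 0.5275 -0.1427  0.074 ]
top core_plug 0.46 [328. 196.] 115 [ 0.5631 -0.0503  0.1043]
top core_long 0.8 [254. 248.] 962 [0.4472 0.1253 0.0368]
top core_long 0.52 [284. 198.] 1681 [0.5674 0.0448 0.0757]
[[-0.0264 -0.9992 -0.031   0.0856]
 [-0.9903  0.0303 -0.1354  0.5359]
 [ 0.1362  0.0272 -0.9903  1.1586]
 [ 0.      0.      0.      1.    ]]
side unit 0.97 [297. 225.] 9657 [0.5523 0.002  0.075 ]
side cover 0.59 [299. 210.] 1705 [0.566  0.0429 0.0756]
side cover_press 0.61 [298. 209.] 1744 [0.5649 0.0414 0.0756]
side cover_press 0.51 [321. 237.] 252 [ 0.5605 -0.0576  0.1019]
side cover_hinge 0.91 [294. 228.] 9664 [0.5525 0.0019 0.0749]
side beaker 0.55 [266. 151.] 881 [0.585  0.237  0.0638]
side jar 0.94 [321. 308.] 1396 [ 0.5248 -0.1588  0.0644]
side core_plug 0.52 [318. 239.] 273 [ 0.5607 -0.0575  0.1008]
side core_long 0.86 [226. 221.] 1082 [0.4446 0.102  0.0365]
[[ 0.9369 -0.3492 -0.0155 -0.4728]
 [-0.2574 -0.6593 -0.7064  0.2269]
 [ 0.2364  0.6659 -0.7076  0.673 ]
 [ 0.      0.      0.      1.    ]]
```

Run:
```python
from h import *
np.set_printoptions(precision=4,suppress=True)
for n in ['top','side']:
    C=np.load(n+'0.npy'); 
    k=(abs(C[...,2]-0.075)<0.008)&(C[...,0]>.43)&(C[...,0]<.7)&(abs(C[...,1]-.04)<.16)
    k=k.astype(np.uint8); nn,l,s,_=cv2.connectedComponentsWithStats(k); 
    P=C[l==1+np.argmax(s[1:,4])]
    r=cv2.minAreaRect((P[:,:2]*1000).astype(np.float32)); print(n,r,P[:,2].mean())
a=cv2.imread('pics/top0.png')[120:300,150:420]; cv2.imwrite('pics/t0c.png',cv2.resize(a,None,fx=2.9,fy=2.9))
a=cv2.imread('pics/side0.png')[90:380,130:480]; cv2.imwrite('pics/s0c.png',cv2.resize(a,None,fx=2,fy=2))
```

```text
top ((565.6495361328125, 46.046043395996094), (240.13185119628906, 160.9379425048828), 79.74566650390625) 0.07547684952806753
side ((564.849365234375, 46.38958740234375), (243.88034057617188, 160.68511962890625), 79.70320892333984) 0.07524778653692757
```

View pics/t0c.png

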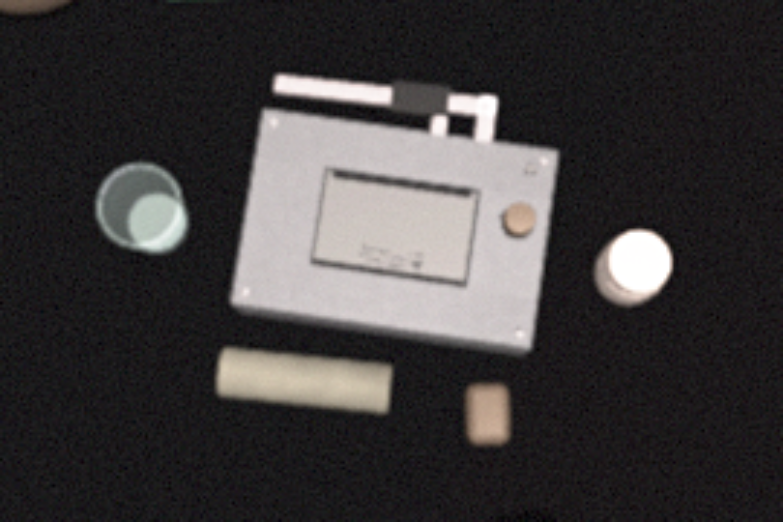

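View pics/s0c.png

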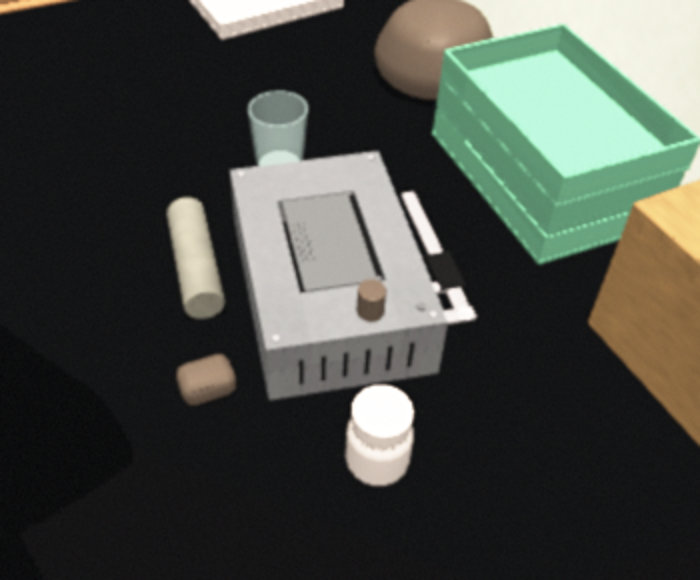

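The pictures show the unit about centred at (0.565, 0.046), yawed about -10.3°, with its cover shut. The plug sits on its -y side and the front faces the robot. First I'll close the fingers and move above cover_press, turning the jaws along the unit's y.

Emit:
step_arm(
  moves=[
    [[-0.145,0,0,0,0.036,-0.027,0],[-0.29,0,0,0,0.072,-0.054,0],[-0.435,0,0,0,0.108,-0.081,0],[-0.58,0,0,0,0.144,-0.108,0],[-0.725,0,0,0,0.18,-0.135,0],[-0.87,0,0,0,0.216,-0.162,0],[-1.015,0,0,0,0.252,-0.189,0],[-1.16,0,0,0,0.288,-0.216,0],[-1.305,0,0,0,0.324,-0.243,0],[-1.45,0,0,0,0.36,-0.27,0],[-1.595,0,0,0,0.396,-0.297,0],[-1.74,0,0,0,0.432,-0.324,0]],
  ],
  force=30,
)

```text
clock: 2.1
tcp_pos: [0.4987, -0.0374, 0.2426]
orientation: [0.673, -0.217, 0.673, 0.217]
wrist_force: [0.7, -0.8, -0.2]
finger_gap: 0.0
```

```bash
cat >> h.py <<'E'
YAW=np.radians(-10.3); C0=np.array([.5652,.0462,0]); RU=R.from_euler('z',YAW).as_matrix()
def u2w(p): return C0+RU@np.asarray(p,float)
# desired: tool x down, z along +y_u , tilt about unit y (positive: fingers tip points to +x, body leans to -x)
def Rdes(tilt=0):
    x=np.array([np.sin(tilt),0,-np.cos(tilt)]); z=np.array([0,1,0.]); y=np.cross(z,x)
    return R.from_matrix(RU@np.stack([x,y,z],1))
def plan(pu,tilt=0):
    "tool-frame rv and shift so that FINGERTIP centre gets at unit point pu"
    s=st(); r=R.from_quat(np.roll(s['orientation'],-1)); d=Rdes(tilt)
    tip=u2w(pu)-env.nose_length*d.as_matrix()[:,0]
    print('tip now (unit)',np.round(RU.T@(s['tcp_pos']+env.nose_length*r.as_matrix()[:,0]-C0),4))
    print('rv',np.round((r.inv()*d).as_rotvec(),4),'shift',np.round(r.inv().apply(tip-s['tcp_pos']),4))
E
python3 - <<'E'
from h import *
print(env.nose_length); plan([-.024,0,.13])
E
```

```text
0.011
{'clock': 2.1, 'joint_pos': [-0.2355, 0.1675, -0.143, 1.2595, -0.0002, 0.7123], 'tcp_pos': [0.4987, -0.0374, 0.2426], 'orientation': [0.6733, -0.217, 0.6729, 0.2165], 'wrist_force': [0.6952, -0.806, -0.2153], 'finger_gap': 0.0}
tip now (unit) [-0.0504 -0.0942  0.2316]
rv [-7.68e-01  1.00e-04  9.00e-04] shift [0.1016 0.0465 0.0861]
```

Emit:
step_arm(
  moves=[
    [[-0.13,0,0,0.01,0.008,0.015,0],[-0.26,0,0,0.03,0.016,0.03,0],[-0.39,0,0,0.05,0.024,0.045,0],[-0.52,0,0,0.07,0.032,0.06,0],[-0.65,0,0,0.09,0.04,0.075,0],[-0.768,0,0,0.1016,0.0465,0.0861,0],[-0.768,0,0,0.1016,0.0465,0.0861,0],[-0.768,0,0,0.1016,0.0465,0.0861,0],[-0.768,0,0,0.1016,0.0465,0.0861,0]],
  ],
)

```text
clock: 3.0
tcp_pos: [0.542, 0.0499, 0.1419]
orientation: [0.544, -0.453, 0.543, 0.452]
wrist_force: [-0.7, 0.4, 0.4]
finger_gap: -0.0003
```

Run:
```python
from h import *
plan([-.024,0,.082])
snap('side','s1.png'); a=cv2.imread('pics/s1.png')[90:380,130:480]; cv2.imwrite('pics/s1c.png',cv2.resize(a,None,fx=2,fy=2))
for p in [[-.024,0,.13],[-.024,0,.075]]: print(proj('side',u2w(p)), (proj('side',u2w(p))-[130,90])*2)
```

```text
{'clock': 3.0, 'joint_pos': [-0.0553, 0.3035, -0.2196, 1.0456, -0.0006, 0.1269], 'tcp_pos': [0.542, 0.0499, 0.1419], 'orientation': [0.5438, -0.4531, 0.543, 0.4518], 'wrist_force': [-0.7294, 0.3991, 0.3535], 'finger_gap': -0.0003}
tip now (unit) [-0.0235 -0.0005  0.1309]
rv [-0.0024 -0.0003  0.0022] shift [0.0489 0.0006 0.0005]
[282.32631616 189.18732199] [304.65263233 198.37464398]
[282.36222321 210.525486  ] [304.72444642 241.050972  ]
```

View pics/s1c.png

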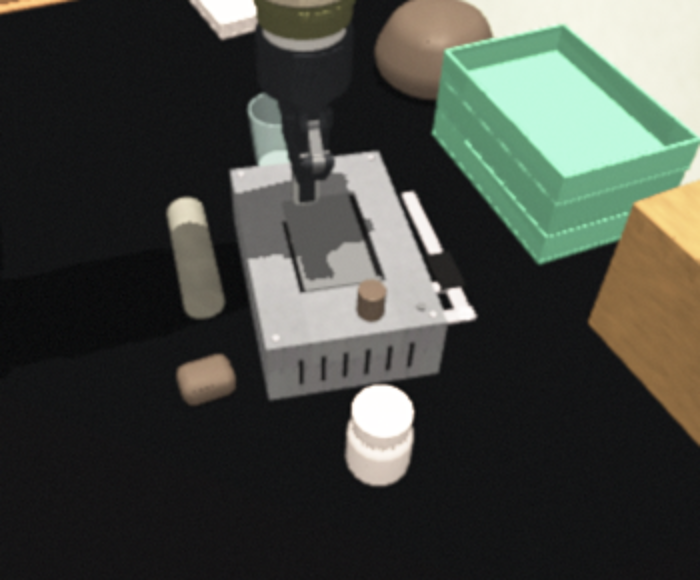

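Emit:
step_arm(
  moves=[
    [[0,0,0,0.03,0,0,0],[0,0,0,0.046,0,0,0],[0,0,0,0.052,0,0,0],[0,0,0,0.056,0,0,0],[0,0,0,0.059,0,0,0],[0,0,0,0.061,0,0,0],[0,0,0,0.061,0,0,0],[0,0,0,0.061,0,0,0]],
  ],
)

```text
clock: 3.85
tcp_pos: [0.5425, 0.0496, 0.0816]
orientation: [0.544, -0.453, 0.543, 0.451]
wrist_force: [-2.0, -2.8, 3.2]
finger_gap: 0.0002
```

Run:
```python
from h import *
plan([-.024,0,.068])
```

```text
{'clock': 3.85, 'joint_pos': [-0.0557, 0.3553, -0.3071, 0.9051, -0.0011, 0.1266], 'tcp_pos': [0.5425, 0.0496, 0.0816], 'orientation': [0.544, -0.4535, 0.5428, 0.4514], 'wrist_force': [-2.0455, -2.8155, 3.2403], 'finger_gap': 0.0002}
tip now (unit) [-0.0229 -0.0007  0.0706]
rv [-0.0025 -0.0006  0.0034] shift [0.0026 0.001  0.0007]
```

Emit:
step_arm(
  moves=[
    [[0,0,0,0.0015,0,0,0],[0,0,0,0.003,0,0,0],[0,0,0,0.003,0,0,0],[0,0,0,-0.03,0.01,0,0],[0,0,0,-0.07,0.03,0,0],[0,0,0,-0.11,0.045,0,0],[0,0,0,-0.15,0.055,0,0],[0,0,0,-0.17,0.06,0,0],[0,0,0,-0.17,0.06,0,0],[0,0,0,-0.17,0.06,0,0],[0,0,0,-0.17,0.06,0,0],[0,0,0,-0.17,0.06,0,0]],
  ],
)

```text
clock: 5.05
tcp_pos: [0.4824, 0.0607, 0.2498]
orientation: [0.543, -0.453, 0.544, 0.452]
wrist_force: [-0.8, 0.3, -0.1]
finger_gap: 0.0001
```

Emit:
step_arm(
  moves=[
    [[0,0,0,0,0,0,0],[0,0,0,0,0,0,0],[0,0,0,0,0,0,0],[0,0,0,0,0,0,0],[0,0,0,0,0,0,0],[0,0,0,0,0,0,0],[0,0,0,0,0,0,0],[0,0,0,0,0,0,0],[0,0,0,0,0,0,0],[0,0,0,0,0,0,0],[0,0,0,0,0,0,0],[0,0,0,0,0,0,0]],
  ],
)

```text
clock: 6.25
tcp_pos: [0.4824, 0.0607, 0.2498]
orientation: [0.543, -0.453, 0.544, 0.452]
wrist_force: [-0.6, 0.3, -0.5]
finger_gap: 0.0005
```

Run:
```python
from h import *
np.set_printoptions(precision=4,suppress=True)
plan([-.024,.03,.09],np.radians(12))
for n in ['side','top']:
    im,d=snap(n,n+'2.png'); C=cloud(n,d); np.save(n+'2.npy',C)
    for t in ['round_button_top','square_button_top','cover']:
        for m in env.silhouettes(n,t)[:2]:
            k=m['mask']&(d>0); P=C[k]
            print(n,t,m['confidence'],np.round(m['uv']),k.sum(),[(RU.T@(p-C0)).round(4) for p in [np.median(P,0)]] if len(P) else '')
a=cv2.imread('pics/side2.png')[90:380,130:480]; cv2.imwrite('pics/s2c.png',cv2.resize(a,None,fx=2,fy=2))
a=cv2.imread('pics/top2.png')[120:300,150:420]; cv2.imwrite('pics/t2c.png',cv2.resize(a,None,fx=2.9,fy=2.9))
```

```text
{'clock': 6.25, 'joint_pos': [-0.0396, 0.1387, -0.1597, 1.2719, -0.001, 0.1428], 'tcp_pos': [0.4824, 0.0607, 0.2498], 'orientation': [0.5433, -0.4528, 0.5436, 0.452], 'wrist_force': [-0.612, 0.3485, -0.4716], 'finger_gap': 0.0005}
tip now (unit) [-0.084  -0.0006  0.2388]
rv [-0.0025 -0.0012 -0.2089] shift [ 0.149  -0.0576  0.0309]
side round_button_top 0.52 [281. 207.] 106 [array([-0.0213,  0.0244,  0.0591])]
side square_button_top 0.6 [288. 225.] 124 [array([-0.0221, -0.0339,  0.0596])]
side cover 0.92 [317. 199.] 273 [array([ 0.025, -0.023,  0.122])]
side cover 0.34 [317. 242.] 281 [array([ 0.0148, -0.1025,  0.1005])]
```

View pics/s2c.png

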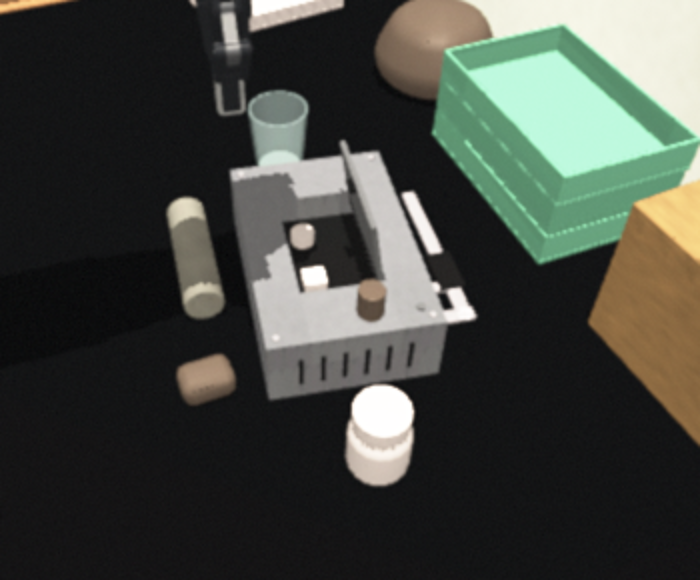

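View pics/t2c.png

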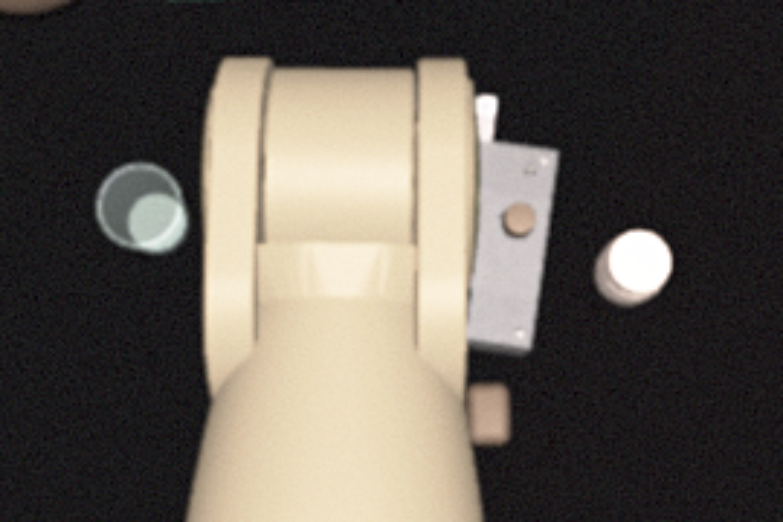

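Run:
```python
from h import *
plan([-.018,.028,.075],np.radians(8)); plan([-.018,.028,.053],np.radians(8))
```

```text
{'clock': 6.65, 'joint_pos': [-0.0396, 0.1387, -0.1596, 1.2719, -0.001, 0.1428], 'tcp_pos': [0.4825, 0.0607, 0.2498], 'orientation': [0.5434, -0.4528, 0.5435, 0.452], 'wrist_force': [0.5286, 0.214, -1.0064], 'finger_gap': 0.0001}
tip now (unit) [-0.084  -0.0006  0.2388]
rv [-0.0026 -0.0011 -0.139 ] shift [ 0.1639 -0.0643  0.0289]
{'clock': 6.65, 'joint_pos': [-0.0396, 0.1387, -0.1596, 1.2719, -0.001, 0.1428], 'tcp_pos': [0.4825, 0.0607, 0.2498], 'orientation': [0.5434, -0.4528, 0.5435, 0.452], 'wrist_force': [0.5286, 0.214, -1.0064], 'finger_gap': 0.0001}
tip now (unit) [-0.084  -0.0006  0.2388]
rv [-0.0026 -0.0011 -0.139 ] shift [ 0.1859 -0.0643  0.0289]
```

Emit:
step_arm(
  moves=[
    [[0,0,-0.05,0.02,-0.02,0.01,0],[0,0,-0.1,0.05,-0.04,0.02,0],[0,0,-0.139,0.08,-0.06,0.028,0],[0,0,-0.139,0.11,-0.0643,0.0289,0],[0,0,-0.139,0.14,-0.0643,0.0289,0],[0,0,-0.139,0.16,-0.0643,0.0289,0],[0,0,-0.139,0.164,-0.0643,0.0289,0],[0,0,-0.139,0.164,-0.0643,0.0289,0],[0,0,-0.139,0.164,-0.0643,0.0289,0]],
  ],
)

```text
clock: 7.55
tcp_pos: [0.552, 0.0773, 0.0871]
orientation: [0.574, -0.49, 0.51, 0.413]
wrist_force: [0.2, -0.2, 0.3]
finger_gap: -0.0001
```

Run:
```python
from h import *
plan([-.018,.028,.053],np.radians(8))
snap('side','s3.png'); a=cv2.imread('pics/s3.png')[90:280,180:430]; cv2.imwrite('pics/s3c.png',cv2.resize(a,None,fx=3,fy=3))
```

```text
{'clock': 7.55, 'joint_pos': [0.0094, 0.2791, -0.4147, 0.7381, -0.0274, 0.1898], 'tcp_pos': [0.552, 0.0773, 0.0871], 'orientation': [0.5739, -0.4898, 0.5102, 0.4127], 'wrist_force': [0.1828, -0.1925, 0.2829], 'finger_gap': -0.0001}
tip now (unit) [-0.017   0.0282  0.0762]
rv [-0.0025 -0.0009  0.002 ] shift [ 0.0228  0.0043 -0.0002]
```

View pics/s3c.png

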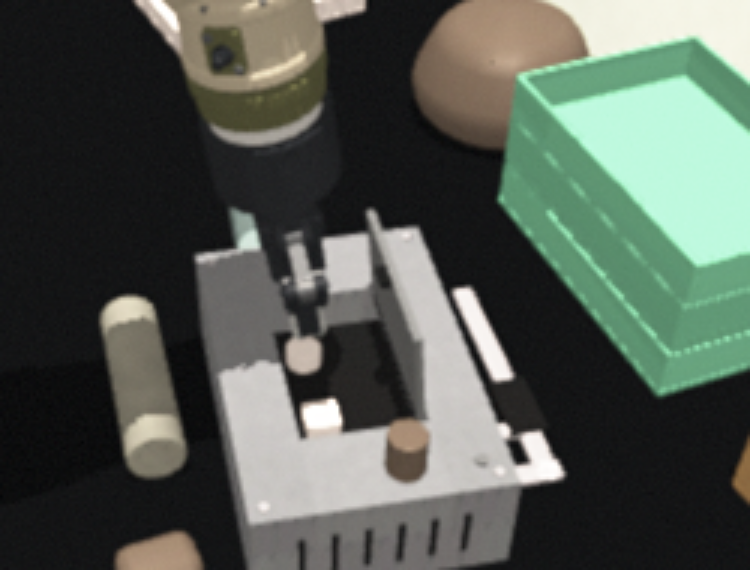

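The tip is over the round button, which shows at (303,355), and the body is clear of the cover. I'll press now.

Emit:
step_arm(
  moves=[
    [[0,0,0,0.008,0.001,0,0],[0,0,0,0.013,0.002,0,0],[0,0,0,0.017,0.003,0,0],[0,0,0,0.02,0.004,0,0],[0,0,0,0.022,0.004,0,0],[0,0,0,0.022,0.004,0,0],[0,0,0,0.022,0.004,0,0]],
  ],
)

```text
clock: 8.3
tcp_pos: [0.5522, 0.0774, 0.0667]
orientation: [0.575, -0.491, 0.509, 0.412]
wrist_force: [-4.1, -1.2, 11.4]
finger_gap: -0.0002
```

Run:
```python
from h import *
plan([-.018,.028,.05],np.radians(8))
```

```text
{'clock': 8.3, 'joint_pos': [0.0098, 0.3003, -0.4442, 0.6844, -0.0278, 0.1901], 'tcp_pos': [0.5522, 0.0774, 0.0667], 'orientation': [0.5746, -0.4906, 0.5094, 0.4119], 'wrist_force': [-4.1043, -1.2293, 11.4442], 'finger_gap': -0.0002}
tip now (unit) [-0.0168  0.0283  0.0558]
rv [-0.0025 -0.0007  0.005 ] shift [ 0.0055  0.002  -0.0003]
```

Force 11 N at tip height 55.8 mm (lowest corner about 54.3 mm), so the button is bottomed. Next I lift and go behind the cover.

Run:
```python
from h import *
for p in [[-.03,.02,.12],[-.03,0,.2],[.09,0,.2],[.09,0,.135]]: plan(p,np.radians(8))
```

```text
{'clock': 8.3, 'joint_pos': [0.0098, 0.3003, -0.4442, 0.6844, -0.0278, 0.1901], 'tcp_pos': [0.5522, 0.0774, 0.0667], 'orientation': [0.5746, -0.4906, 0.5094, 0.4119], 'wrist_force': [-4.1043, -1.2293, 11.4442], 'finger_gap': -0.0002}
tip now (unit) [-0.0168  0.0283  0.0558]
rv [-0.0025 -0.0007  0.005 ] shift [-0.0655  0.0038 -0.0084]
{'clock': 8.3, 'joint_pos': [0.0098, 0.3003, -0.4442, 0.6844, -0.0278, 0.1901], 'tcp_pos': [0.5522, 0.0774, 0.0667], 'orientation': [0.5746, -0.4906, 0.5094, 0.4119], 'wrist_force': [-4.1043, -1.2293, 11.4442], 'finger_gap': -0.0002}
tip now (unit) [-0.0168  0.0283  0.0558]
rv [-0.0025 -0.0007  0.005 ] shift [-0.1446 -0.0078 -0.0284]
{'clock': 8.3, 'joint_pos': [0.0098, 0.3003, -0.4442, 0.6844, -0.0278, 0.1901], 'tcp_pos': [0.5522, 0.0774, 0.0667], 'orientation': [0.5746, -0.4906, 0.5094, 0.4119], 'wrist_force': [-4.1043, -1.2293, 11.4442], 'finger_gap': -0.0002}
tip now (unit) [-0.0168  0.0283  0.0558]
rv [-0.0025 -0.0007  0.005 ] shift [-0.1273 -0.1266 -0.0281]
{'clock': 8.3, 'joint_pos': [0.0098, 0.3003, -0.4442, 0.6844, -0.0278, 0.1901], 'tcp_pos': [0.5522, 0.0774, 0.0667], 'orientation': [0.5746, -0.4906, 0.5094, 0.4119], 'wrist_force': [-4.1043, -1.2293, 11.4442], 'finger_gap': -0.0002}
tip now (unit) [-0.0168  0.0283  0.0558]
rv [-0.0025 -0.0007  0.005 ] shift [-0.063  -0.1172 -0.0281]
```

Emit:
step_arm(
  moves=[
    [[0,0,0,-0.015,0.001,0,0],[0,0,0,-0.04,0.002,-0.002,0],[0,0,0,-0.07,0.003,-0.009,0],[0,0,0,-0.11,-0.003,-0.018,0],[0,0,0,-0.145,-0.008,-0.028,0],[0,0,0,-0.145,-0.02,-0.028,0],[0,0,0,-0.142,-0.05,-0.028,0],[0,0,0,-0.135,-0.09,-0.028,0],[0,0,0,-0.127,-0.127,-0.028,0],[0,0,0,-0.127,-0.127,-0.028,0],[0,0,0,-0.127,-0.127,-0.028,0],[0,0,0,-0.127,-0.127,-0.028,0]],
  ],
)

```text
clock: 9.5
tcp_pos: [0.6514, 0.0307, 0.2096]
orientation: [0.574, -0.49, 0.51, 0.413]
wrist_force: [-0.6, 0.3, -0.3]
finger_gap: 0.0001
```

Run:
```python
from h import *
plan([.09,0,.137],np.radians(8))
im,d=snap('side','s4.png'); a=cv2.imread('pics/s4.png')[60:280,180:430]; cv2.imwrite('pics/s4c.png',cv2.resize(a,None,fx=2.6,fy=2.6))
C=cloud('side',d)
for m in env.silhouettes('side','cover')[:1]:
    k=m['mask']&(d>0); P=(C[k]-C0)@RU; print(m['confidence'],P.min(0),P.max(0),np.median(P,0))
```

```text
{'clock': 9.5, 'joint_pos': [-0.0685, 0.3599, 0.0216, 1.0913, -0.0165, 0.1124], 'tcp_pos': [0.6514, 0.0307, 0.2096], 'orientation': [0.574, -0.49, 0.51, 0.4127], 'wrist_force': [-0.6361, 0.2773, -0.3341], 'finger_gap': 0.0001}
tip now (unit) [0.0891 0.0002 0.1987]
rv [-0.0022 -0.0008  0.0024] shift [ 0.0612  0.0079 -0.0001]
0.64 [ 0.02001957 -0.06177415  0.07169037] [0.03586383 0.06040304 0.14540591] [ 0.03008927 -0.01257212  0.11894934]
```

View pics/s4c.png

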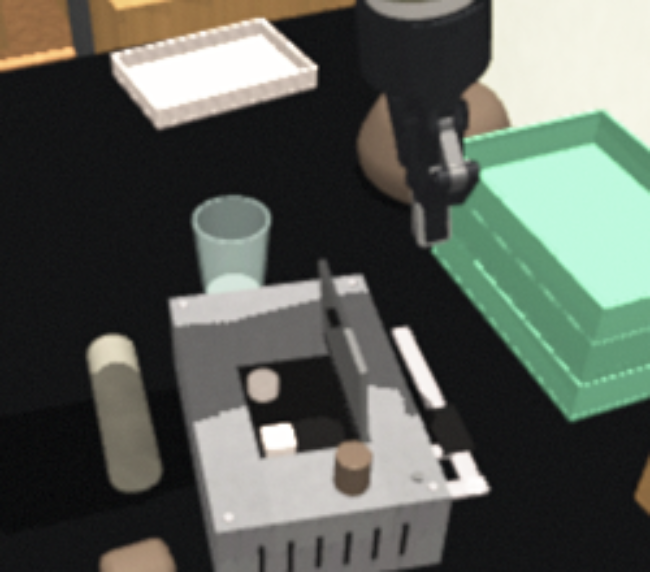

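The cover is upright and the tip is behind it with clearance. I'll descend and then compute the closing arc.

Emit:
step_arm(
  moves=[
    [[0,0,0,0.03,0.004,0,0],[0,0,0,0.055,0.007,0,0],[0,0,0,0.061,0.008,0,0],[0,0,0,0.061,0.008,0,0],[0,0,0,0.061,0.008,0,0]],
  ],
)

```text
clock: 10.1
tcp_pos: [0.6529, 0.0307, 0.1508]
orientation: [0.575, -0.491, 0.509, 0.412]
wrist_force: [0.3, -1.0, 0.3]
finger_gap: 0.0002
```

```bash
cat >> h.py <<'E'
def arc(ths,r=.056,pen=.001):
    s=st(); q=R.from_quat(np.roll(s['orientation'],-1)); M=q.as_matrix()
    tipnow=RU.T@(s['tcp_pos']+env.nose_length*M[:,0]-C0); print('tip',tipnow.round(4))
    d=RU.T@M[:,1]*.011; print('corner',(tipnow+d).round(4))
    for t in ths:
        c=np.array([.036-r*np.cos(t)+(.0025-pen)*np.sin(t),0,.0725+r*np.sin(t)+(.0025-pen)*np.cos(t)])
        print(t,(M.T@RU@(c-d-tipnow)).round(4),(c-d).round(4))
E
python3 - <<'E'
from h import *
arc([1.47,1.38,1.28,1.18,1.08,.98,.88,.78,.68,.58,.48,.38,.28])
E
```

```text
{'clock': 10.1, 'joint_pos': [-0.0683, 0.3902, -0.082, 0.9535, -0.0166, 0.1122], 'tcp_pos': [0.6529, 0.0307, 0.1508], 'orientation': [0.5748, -0.491, 0.5089, 0.4117], 'wrist_force': [0.2857, -0.9541, 0.2709], 'finger_gap': 0.0002}
tip [0.0907 0.0004 0.1399]
corner [0.0798 0.0005 0.1383]
1.47 [ 0.0029  0.0489 -0.0006] [ 0.0427 -0.      0.13  ]
1.38 [ 0.0028  0.0539 -0.0006] [ 0.0377 -0.      0.1294]
1.28 [ 0.0031  0.0595 -0.0006] [ 0.0323 -0.      0.1282]
1.18 [ 0.0041  0.065  -0.0006] [ 0.0269 -0.      0.1265]
1.08 [ 0.0056  0.0704 -0.0006] [ 0.0218 -0.      0.1242]
0.98 [ 0.0076  0.0757 -0.0006] [ 0.0169 -0.      0.1214]
0.88 [ 0.0101  0.0807 -0.0006] [ 0.0124 -0.      0.1182]
0.78 [ 0.0131  0.0854 -0.0006] [ 0.0081 -0.      0.1146]
0.68 [ 0.0166  0.0898 -0.0006] [ 0.0043 -0.      0.1105]
0.58 [ 0.0205  0.0938 -0.0006] [ 0.0009 -0.      0.106 ]
0.48 [ 0.0247  0.0974 -0.0006] [-0.0021 -0.      0.1013]
0.38 [ 0.0294  0.1006 -0.0006] [-0.0046 -0.      0.0963]
0.28 [ 0.0343  0.1033 -0.0006] [-0.0065 -0.      0.091 ]
```

Emit:
step_arm(
  moves=[
    [[0,0,0,0.002,0.02,0,0],[0,0,0,0.003,0.038,0,0],[0,0,0,0.003,0.048,0,0],[0,0,0,0.003,0.054,0,0],[0,0,0,0.003,0.0595,0,0],[0,0,0,0.004,0.065,0,0],[0,0,0,0.0056,0.0704,0,0],[0,0,0,0.0076,0.0757,0,0],[0,0,0,0.01,0.0807,0,0],[0,0,0,0.013,0.0854,0,0],[0,0,0,0.0165,0.09,0,0]],
  ],
)

```text
clock: 11.2
tcp_pos: [0.5674, 0.0464, 0.1211]
orientation: [0.575, -0.491, 0.509, 0.412]
wrist_force: [1.2, -0.5, 3.3]
finger_gap: -0.0
```

Run:
```python
from h import *
arc([.58,.48,.38,.28,.18,.1,.05,0,-.04,-.07,-.09,-.11])
snap('side','s5.png'); a=cv2.imread('pics/s5.png')[60:280,180:430]; cv2.imwrite('pics/s5c.png',cv2.resize(a,None,fx=2.6,fy=2.6))
```

```text
{'clock': 11.2, 'joint_pos': [-0.0494, 0.262, -0.3446, 0.8196, -0.0193, 0.1308], 'tcp_pos': [0.5674, 0.0464, 0.1211], 'orientation': [0.5748, -0.491, 0.5089, 0.4117], 'wrist_force': [1.1862, -0.47, 3.2618], 'finger_gap': -0.0}
tip [0.0037 0.0006 0.1102]
corner [-0.0072  0.0006  0.1086]
0.58 [ 0.0037  0.0034 -0.0006] [ 0.0009 -0.      0.106 ]
0.48 [ 0.008   0.007  -0.0007] [-0.0021 -0.      0.1013]
0.38 [ 0.0126  0.0102 -0.0007] [-0.0046 -0.      0.0963]
0.28 [ 0.0175  0.0129 -0.0007] [-0.0065 -0.      0.091 ]
0.18 [ 0.0227  0.0151 -0.0007] [-0.0079 -0.      0.0856]
0.1 [ 0.0269  0.0165 -0.0007] [-0.0087 -0.      0.0812]
0.05 [ 0.0296  0.0171 -0.0007] [-0.009  -0.      0.0784]
0 [ 0.0324  0.0177 -0.0007] [-0.0091 -0.      0.0756]
-0.04 [ 0.0346  0.018  -0.0007] [-0.0091 -0.      0.0734]
-0.07 [ 0.0363  0.0182 -0.0007] [-0.0091 -0.      0.0717]
-0.09 [ 0.0374  0.0183 -0.0007] [-0.009  -0.      0.0706]
-0.11 [ 0.0385  0.0184 -0.0007] [-0.0089 -0.      0.0694]
```

View pics/s5c.png

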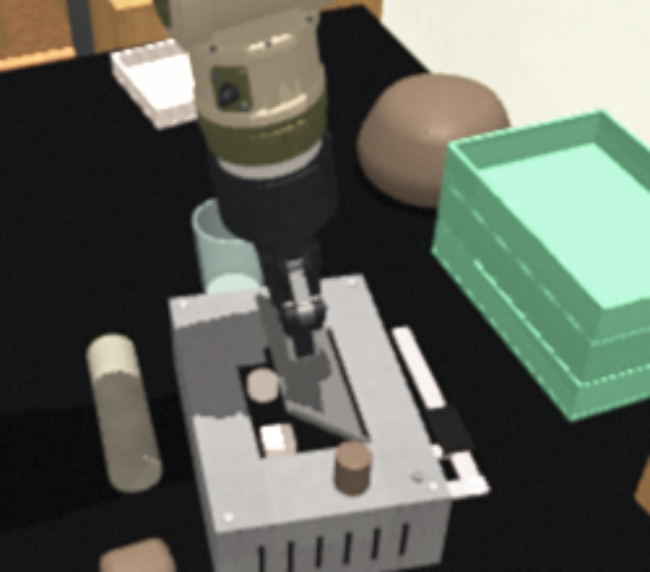

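The cover is half closed under the tip. I'll continue the arc down to the stop.

Emit:
step_arm(
  moves=[
    [[0,0,0,0.004,0.0034,0,0],[0,0,0,0.008,0.007,0,0],[0,0,0,0.0126,0.0105,0,0],[0,0,0,0.0175,0.014,0,0],[0,0,0,0.023,0.0165,0,0],[0,0,0,0.027,0.019,0,0],[0,0,0,0.0305,0.021,0,0],[0,0,0,0.0335,0.022,0,0],[0,0,0,0.0365,0.022,0,0],[0,0,0,0.039,0.022,0,0],[0,0,0,0.041,0.022,0,0],[0,0,0,0.041,0.022,0,0]],
  ],
)

```text
clock: 12.45
tcp_pos: [0.5495, 0.0497, 0.081]
orientation: [0.574, -0.491, 0.509, 0.412]
wrist_force: [-18.5, 0.1, 45.8]
finger_gap: -0.0001
```

Run:
```python
from h import *
arc([-.06,-.09,-.11],r=.06,pen=0)
```

```text
{'clock': 12.45, 'joint_pos': [-0.0445, 0.2725, -0.4421, 0.7125, -0.0202, 0.135], 'tcp_pos': [0.5495, 0.0497, 0.081], 'orientation': [0.5744, -0.4911, 0.509, 0.4121], 'wrist_force': [-18.5058, 0.1091, 45.8014], 'finger_gap': -0.0001}
tip [-0.0145  0.0007  0.0701]
corner [-0.0253  0.0007  0.0685]
-0.06 [-0.0027 -0.0017 -0.0007] [-0.0132 -0.      0.073 ]
-0.09 [-0.0009 -0.0015 -0.0007] [-0.0131 -0.      0.0712]
-0.11 [ 0.0003 -0.0014 -0.0007] [-0.013 -0.     0.07 ]
```

It is at the stop: corner at 68.5 mm, 46 N on the fingertips, more than I needed. I'll release straight up and retract.

Emit:
step_arm(
  moves=[
    [[0,0,0,-0.004,0,0,0],[0,0,0,-0.015,0.0,0,0],[0,0,0,-0.04,0.005,0,0],[0,0,0,-0.08,0.02,0,0],[0,0,0,-0.12,0.04,0,0],[0,0,0,-0.16,0.06,0,0],[0,0,0,-0.18,0.07,0,0],[0,0,0,-0.18,0.07,0,0],[0,0,0,-0.18,0.07,0,0],[0,0,0,-0.18,0.07,0,0],[0,0,0,-0.18,0.07,0,0],[0,0,0,-0.18,0.07,0,0]],
  ],
)

```text
clock: 13.65
tcp_pos: [0.4556, 0.0669, 0.2476]
orientation: [0.574, -0.49, 0.51, 0.413]
wrist_force: [-0.0, -0.4, -0.0]
finger_gap: -0.0002
```

Emit:
step_arm(
  moves=[
    [[0,0,0,0,0,0,0],[0,0,0,0,0,0,0],[0,0,0,0,0,0,0],[0,0,0,0,0,0,0],[0,0,0,0,0,0,0],[0,0,0,0,0,0,0],[0,0,0,0,0,0,0],[0,0,0,0,0,0,0],[0,0,0,0,0,0,0],[0,0,0,0,0,0,0]],
  ],
)

```text
clock: 14.65
tcp_pos: [0.4556, 0.0669, 0.2476]
orientation: [0.574, -0.49, 0.51, 0.413]
wrist_force: [-0.2, 0.5, 0.2]
finger_gap: -0.0003
```

Run:
```python
from h import *
st()
im,d=snap('side','s6.png'); a=cv2.imread('pics/s6.png')[60:280,180:430]; cv2.imwrite('pics/s6c.png',cv2.resize(a,None,fx=2.6,fy=2.6))
C=(cloud('side',d)-C0)@RU; C0s=(np.load('side0.npy')-C0)@RU
for nm,c in (('before',C0s),('now',C)):
    k=(abs(c[...,0]+.0)<.032)&(abs(c[...,1])<.05)&(c[...,2]>.03)&(c[...,2]<.15); P=c[k]
    A=np.c_[P[:,:2],np.ones(len(P))]; f=np.linalg.lstsq(A,P[:,2],rcond=None)[0]; print(nm,k.sum(),f.round(4),np.ptp(P[:,2]))
C0_=np.load('side0.npy'); Cw=cloud('side',d)
for t in ['beaker','jar','core_plug','core_long','pebble','caliper']:
    for m in env.silhouettes('side',t)[:1]: print(t,m['confidence'],np.median(Cw[m['mask']&(d>0)],0).round(3))
```

```text
{'clock': 14.65, 'joint_pos': [-0.0131, -0.0214, -0.3477, 1.1042, -0.0247, 0.1663], 'tcp_pos': [0.4556, 0.0669, 0.2476], 'orientation': [0.5737, -0.4904, 0.5099, 0.4127], 'wrist_force': [-0.1713, 0.4513, 0.2428], 'finger_gap': -0.0003}
before 1236 [ 0.0211 -0.0037  0.0753] 0.03749340841186971
now 1235 [ 0.0194 -0.0003  0.0752] 0.036207990445682764
beaker 0.81 [0.585 0.233 0.064]
jar 0.56 [ 0.525 -0.159  0.066]
core_plug 0.5 [ 0.561 -0.057  0.102]
core_long 0.73 [0.445 0.109 0.036]
pebble 0.81 [ 0.415 -0.033  0.027]
caliper 0.97 [0.687 0.026 0.007]
```

View pics/s6c.png

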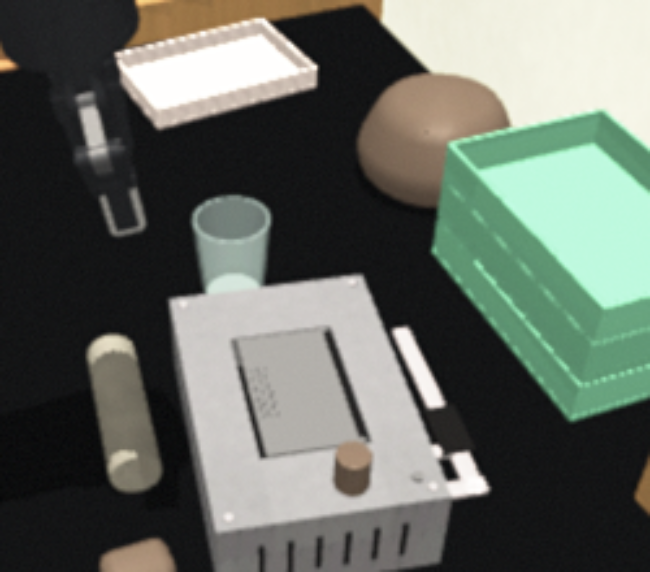

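```bash
python3 -c "
from workcell import env
print(env.hand_in())"
```

```text
the job is handed in; nothing more can be done
None
```

The cover was popped open, the round button pressed all the way in, and the cover pushed over from behind and pressed to its stop. I handed the job in at about 15 s.

- **Cover shut:** about 2 s after I let go, it still lay shut. A plane fitted to its depth points gave the same height (75.2 mm, before 75.3 mm) and slope (0.019, before 0.021) as at the start.
- **Round button:** the press read 11 N, with the fingertips' lowest edge at about 54 mm, which is the fully-in height. I had no direct joint reading.
- **Square button and bystanders:** I never went near the square button. The beaker, jar, plug and core read within about 7 mm of their first positions, within what the networks scatter, and nothing was seen to move. For the pebble and caliper I had no first reading and only the pictures to compare.
- **Robot:** it stood clear of everything, with wrist force about 0.5 N.
- **Forces:** the closing press reached about 46 N vertical (49 N in all) at the fingertips. That was more than needed, but below the 120 N wrist limit. The 40 N limit is stated for the arm and gripper body, and only the fingertips were touching.

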